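Eject a matchbox and trap it on the chute

TASK

Press the black key of the matchbox dispenser with one finger so that its ejector pops the matchbox out of the pocket, and with the other finger standing in the chute stop the box before it slides off the open lower end. Only press and block: do not pinch or lift the box, and leave the mug, glass, fork and teaspoon alone. Finish while a finger still holds the box back, lying flat on the chute and fully out of the pocket.

Things in the scene. Friction and masses are not known exactly. Their poses are not given: they have to be found in the camera images.
- dispenser: Aluminium stand of the matchbox dispenser, screwed to the worktop, 150 mm long (x) x 70 mm wide, plus the key's housing on its right (-y) side, to y = -74 mm; about 80 mm high at the back. Place and yaw vary. Origin: centre of its foot on the worktop; x points to its back (uphill), z up. A cooker hood hangs about 0.6 m above the worktop here: come in low.
- chute: Sloping slippery steel floor of the stand. Origin: middle of the pocket's lip, on the floor, 57 mm above the worktop; x points up the 22 degree slope, y to the left of someone facing uphill, z square to the floor. Floor from x = -115 mm (open lower end, towards the robot) to x = 0 (lip), 61 mm wide between 3 mm walls that rise 10 mm above it.
- pocket (a point): Centre of the bottom of the open-topped pocket behind the lip, 8 mm below floor level, 41 mm long; the back wall rises 18 mm above floor level. Its bottom is the ejector plate, which rises square to the slope as the key goes down. (The point itself does not move.)
- key_top (a point): Centre of the top face of the black push key, 26 x 26 mm, on a housing right of the chute, at chute y = -56 mm, beside the point trap; it moves with the key. Unpressed it is 21 mm higher than trap, fully pressed 9 mm higher: with two level fingertips, one bottoming the key, the other hangs 9 mm above the floor at trap. The floor rises 0.4 mm per mm uphill.
- key (a joint): Travel of the key straight down in m: 0 up, 0.012 fully pressed (hard stop). Spring 2.4 N at first, 6 N at the end; released, it comes up again. The ejector plate rises by as much. Near 0.008 the matchbox clears the lip and at once slides down the chute, 50 mm in about 0.2 s.
- trap (a point): Point on the chute floor, on its centre line, 65 mm down the slope from the lip, 56 mm level from the key's centre. A fingertip here, up to about 10 mm above the floor, stops the matchbox with its back edge clear of the pocket.
- mouth (a point): Middle of the edge of the chute floor at the open lower end (chute x = -115 mm), about 14 mm above the worktop.
- matchbox: Closed matchbox, 38 mm along the slope x 56 mm across x 16 mm thick, 35 to 70 g. Origin: centre of its underside; z square to its broad top, x up the slope. At the start it lies in the pocket (chute x about 19 mm, z about -7 mm), lower side against the lip, standing 9 mm proud of the chute floor.
- mug: Green mug, 86 mm across, 96 mm high, bystander. Origin: centre of its underside.
- glass: Clear tumbler, 79 mm across, 90 mm high, bystander. Origin: centre of its underside.
- fork: Steel fork, 193 mm long, lying on the worktop in front of the hob, bystander. Origin: centre of its underside.
- teaspoon: Steel teaspoon, 130 mm long, lying on the worktop, bystander. Origin: centre of its underside.

How it is judged:
By the outcome, as a careful person would: the job done as asked, in the order asked, and still so for the second after the job is handed in, while the arm keeps its last pose, push and grip.
It also fails if it takes over 35 s, if anything falls off the work surface, if the arm or the gripper's body presses on something with over 40 N, if the wrist force passes 120 N, or if a joint passes its speed limit or range.

ROBOT

A 6-joint arm with a two-finger parallel gripper is mounted at the origin on a cart in front of the work surface, level with it; the furniture and walls round the work are solid. World frame = base frame: x ahead of the robot, y to its left, z up, the work surface at z = 0. Lengths are in m, angles in rad, forces in N, time in s.
With the tool pointing down it reaches from about 0.35 to 0.725 m from the base axis. Payload 4.3 kg.
Tool frame: the origin (TCP) lies at the very end of the fingers, on their centre line; the grasp point (between the pads) lies 19 mm behind it (ctrl.grasp_offset is the distance from the TCP to the grasp point, in m); z points along the fingers, y is the line along which they close (so a half turn about z gives the same grasp; the last joint's range is limited). The gripper opens to 85 mm and grips with 20 to 120 N. Pads are 22 mm wide; open, the fingers measure 114 mm over their backs; the gripper's body (76 mm by 85 mm) begins 54 mm behind the grasp point. The pads swing forward as they close: fully open they stand 13 mm farther back than shut.
Start: joints at [1.126, 0.377, 0.081, 1.274, 0, 1.46], TCP at [0.189, 0.543, 0.231] pointing down, gripper open.
Joint ranges: [-2.72, 2.72], [-0.84, 1.66], [-1.02, 1.22], [-1.77, 2.12], [-1.37, 1.28], [-3.14, 3.14]. Speed limits (rad/s): [2.57, 2.57, 3.14, 3.14, 3.14, 3.14].

INTERFACE

Orientations are given as [roll, pitch, yaw] about the fixed x, y, z axes, in that order (R = Rz(yaw) Ry(pitch) Rx(roll)).
In Python, from plant import ctrl gives the robot as it stands.
- The arm moves only by the tool drive_tool, never from a script. Its argument "rows" is one flat list of numbers, 4 for each row, row after row: the shift along the world's x, y, z in units of 30 mm (1.0 is 30 mm), then the turn about the world's z in rad. In form: [x, y, z, yaw, x, y, z, yaw, ...]. A call has 1 to 5 rows; each row is the pose to reach, as a shift and turn from the pose commanded when the call began; what a row does not reach only later rows make up. A row lasts 1/10 s, in which the tool goes at most 50 mm and 8.59 degrees, less where a joint would pass 70% of its speed; a pose out of reach is approached as far as the arm can. A call with a gripper value outside its range is refused whole. "fingers" is the gripper command: -1 is fully open, 1 is shut, values between are in proportion, set as the call begins (left out, the last holds). The fingers move at their own pace and stop on an object; "grip_force" is the grip in N (left out, the last holds). Time passes only in rows, so rows that repeat a pose let the fingers close. It gives the time, the measured TCP pose, the force, the opening and the grip force at its end, in the units of the state.
- ctrl.get_obs(): the state, without advancing time (a new reading comes with each control period).
- ctrl.grab_frame(name): name is "scene" or "top" or "wrist"; returns a dict with "img" (384x512x3 uint8, red, green, blue), "mtx" (3x3 intrinsics, pixels), "D" ([k1, k2, p1, p2, k3] as OpenCV has them; the pictures are not rectified), "rvec" (rotation vector, rad) and "tvec" (3), from world to camera coordinates, as OpenCV has them; the wrist camera has in their place "tool_from_camera" (4x4, takes a point from camera to tool coordinates, whose origin is the TCP and whose axes are the flange's). Camera axes: x right, y down, z forward; pixel columns grow to the right and rows downward; lengths in m; the calibration is good to about 2 mm. A picture is of the moment at which its call begins: read the wrist's pose just before it. There is no depth.
- ctrl.job_done(): hands the job in; it is judged then, once.
The state is a dict: "t": time; "joint_positions": joint angles; "joint_vel": joint speeds; "joint_efforts": joint torques, N m; "position": TCP position; "ee_rot": TCP orientation; "contact_force": force on the tool from outside, world axes, zero at the start; "wrist_torque": the same for the moment, N m; "width": finger opening in m; "grip_force": force on a finger pad.
Only numpy, scipy, OpenCV 4.12 (cv2) and the standard library are available. Lean on these libraries where they do the work, as an engineer would, in place of code of your own. Each camera call takes 0.05 s, during which the arm holds its last target. There are 200 camera calls.

## Working session

There is one attempt and no reset: what is moved stays moved. The work goes in short steps, Python scripts to look and compute and a tool call to move; the robot and the scene stay as the last step left them, time stands still between calls to the robot, and variables do not carry over. Pictures are saved under pics/ and viewed, at most 10 in all, crops included, and the job is handed in when it is done.

Besides the shell and the picture viewer there is one more tool, called after "Request:" as name(argument=value, ...) on one line, values as JSON. drive_tool: Moves the arm, as the interface text tells. Its arguments: {"type":"object","properties":{"rows":{"type":"array","items":{"type":"number"}},"fingers":{"type":"number"},"grip_force":{"type":"number"}},"required":["rows"]}

```bash
mkdir -p pics; cat > h.py <<'E'
import cv2,numpy as np
from plant import ctrl
def save(name,fn):
    f=ctrl.grab_frame(name); cv2.imwrite('pics/'+fn,f['img'][:,:,::-1]); return f
def ray(f,uv):
    p=cv2.undistortPoints(np.array([[uv]],float),f['mtx'],f['D'])[0,0]
    R=cv2.Rodrigues(np.array(f['rvec'],float))[0]; t=np.array(f['tvec'],float).ravel()
    return -R.T@t, R.T@np.array([p[0],p[1],1])
def atz(f,uv,z):
    c,d=ray(f,uv); return c+d*(z-c[2])/d[2]
E
python3 - <<'E'
from h import *
import pickle
fs={n:save(n,n+'1.png') for n in('scene','top')}
pickle.dump(fs,open('f.pkl','wb'))
o=ctrl.get_obs();print(o['t'],o['position'],o['ee_rot'],o['width'])
for n in fs: print(n,ray(fs[n],(256,192)))
a=np.hstack([fs['scene']['img'],fs['top']['img']])
E
```

```text
0.1 [0.18867501 0.54251874 0.23043351] [-3.13971839e+00 -2.05419508e-04  2.80677729e+00] 0.0853429070918397
scene (array([-0.34794957, -0.46606376,  1.07049269]), array([ 0.63698554,  0.33157546, -0.69614494]))
top (array([0.29274413, 0.05173243, 1.42971611]), array([ 0.20820854, -0.00111304, -0.97812303]))
```

View pics/top1.png

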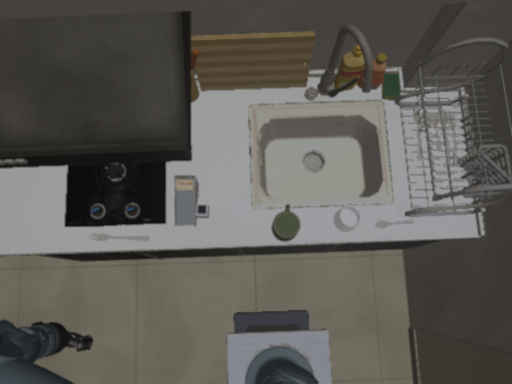

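View pics/scene1.png

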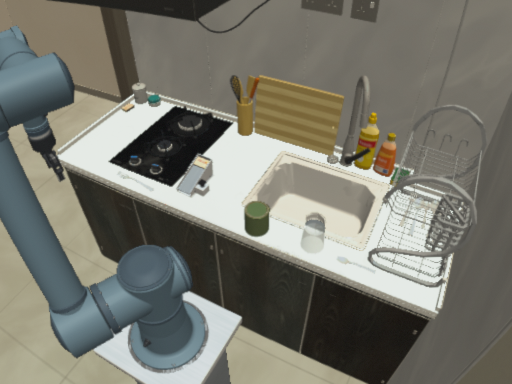

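The top view shows the dispenser at about (187,202) with its key at (203,210), and the scene view shows it at about (195,175). Next I'll enlarge both.

```bash
python3 - <<'E'
from h import *
import pickle
fs=pickle.load(open('f.pkl','rb'))
a=cv2.resize(fs['top']['img'][170:230,165:215],None,fx=8,fy=8,interpolation=cv2.INTER_CUBIC)
b=cv2.resize(fs['scene']['img'][145:205,170:220],None,fx=8,fy=8,interpolation=cv2.INTER_CUBIC)
cv2.imwrite('pics/crop1.png',np.hstack([a,b])[:,:,::-1])
E
```

```text
(no output)
```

View pics/crop1.png

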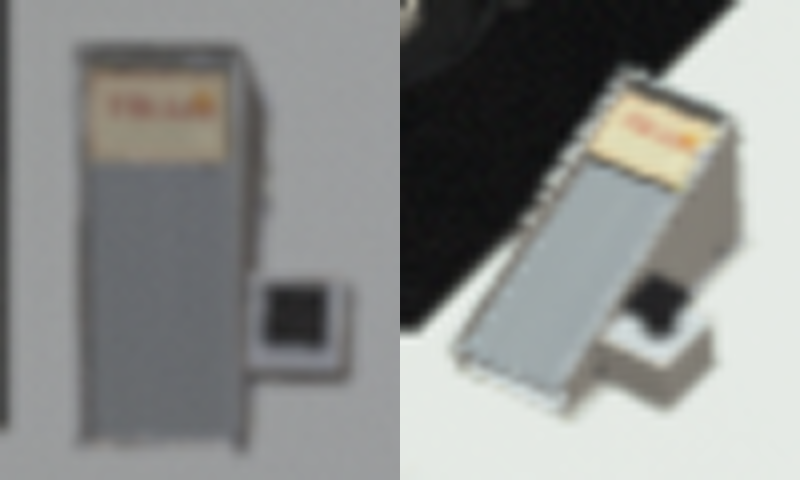

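The left crop (top view) shows the matchbox corners at (92,68), (225,68), (225,162) and (88,162), and the key at (296,316). The right crop (scene view) shows the box corners at (632,88), (722,125), (683,190) and (592,152) less an offset of 400, and the key at about (657,300). I'll fit the pose to these points.

```bash
cat > fit.py <<'E'
from h import *
import pickle
from scipy.optimize import least_squares
fs=pickle.load(open('f.pkl','rb'))
s,c=np.sin(np.radians(22)),np.cos(np.radians(22))
def ch(x,y,z): return [x*c-z*s,y,.057+x*s+z*c]   # lip-centred level frame
T=[(ch(.038,.028,.009),(92,68)),(ch(.038,-.028,.009),(225,68)),(ch(0,-.028,.009),(225,162)),(ch(0,.028,.009),(88,162)),
 ([-.065*c,-.056,.0537],(296,316)),(ch(-.115,.0305,0),(90,438)),(ch(-.115,-.0305,0),(235,438))]
S=[(ch(.038,.028,.009),(232,88)),(ch(.038,-.028,.009),(322,125)),(ch(0,-.028,.009),(283,190)),(ch(0,.028,.009),(192,152)),
 (ch(-.115,.0305,0),(68,355)),(ch(-.115,-.0305,0),(160,395))]
def W(q,P): 
    cy,sy=np.cos(q[2]),np.sin(q[2]); P=np.array(P,float)
    return P@np.array([[cy,sy,0],[-sy,cy,0],[0,0,1]])+[q[0],q[1],0]
def res(q,sets=(('top',T,(165,170)),('scene',S,(170,145)))):
    r=[]
    for n,L,o in sets:
        f=fs[n]; uv=cv2.projectPoints(W(q,[l[0] for l in L]),np.array(f['rvec'],float),np.array(f['tvec'],float),f['mtx'],f['D'])[0][:,0]
        m=(np.array([l[1] for l in L])+.5)/8-.5+np.array(o); r.append((uv-m).ravel())
    return np.concatenate(r)
if __name__=='__main__':
    q0=list(atz(fs['top'],(184,190),.057)[:2])+[0]
    for sets in [(('top',T,(165,170)),),(('scene',S,(170,145)),),(('top',T,(165,170)),('scene',S,(170,145)))]:
        r=least_squares(lambda q:res(q,sets),q0); print(r.x.round(4)); print(r.fun.round(1))
    q=r.x
    for n,p in dict(lip=[0,0,.057],trap=ch(-.065,0,0),key=[-.065*c,-.056,.0537],mouth=ch(-.115,0,0)).items(): print(n,W(q,[p])[0].round(4))
    for n,uv,z in(('fork',(120,238),.0),('mug',(286,229),.09)): print(n,atz(fs['top'],uv,z))
E
python3 fit.py
```

```text
[ 0.602   0.2772 -0.0661]
[-0.7 -0.2  0.4  0.2  0.4  0.3 -0.1 -0.1 -0.2 -0.4 -0.2 -0.2  0.4  0.4]
[ 0.6023  0.2739 -0.0725]
[-0.   0.1  0.2  0.2 -0.1  0.  -0.2 -0.1 -0.4 -0.5  0.5  0.3]
[ 0.6024  0.2761 -0.0691]
[-0.3 -0.4  0.7  0.1  0.7  0.3  0.3 -0.3  0.1 -0.4  0.  -0.3  0.6  0.3
 -0.5 -0.1 -0.3  0.  -0.6 -0.2 -0.7 -0.3 -0.8 -0.7  0.2  0.1]
lip [0.6024 0.2761 0.057 ]
trap [0.5423 0.2803 0.0327]
key [0.5384 0.2244 0.0537]
mouth [0.496  0.2835 0.0139]
fork [0.46077478 0.49932922 0.        ]
mug [ 0.45891616 -0.03711586  0.09      ]
```

Request:
drive_tool(rows=[1.2,-1,-0.2,0.05,2.4,-2,-0.5,0.1,3.6,-3,-0.8,0.15,4.8,-4,-1.1,0.2,6,-5,-1.4,0.265], fingers=0.02)

```text
t: 0.6
position: [0.3698, 0.3916, 0.1887]
ee_rot: [-3.141, -0.0, 3.075]
contact_force: [0.4, 0.2, 0.5]
width: 0.0416
grip_force: 0.0
```

Request:
drive_tool(rows=[1.2,-1,-0.3,0,2.4,-2,-0.6,0,3.6,-3,-0.9,0,4.8,-4,-1.2,0,5.7,-4.68,-1.4,0])

```text
t: 1.1
position: [0.5413, 0.2502, 0.1461]
ee_rot: [-3.141, -0.001, 3.07]
contact_force: [1.0, 1.6, -0.1]
width: 0.0415
grip_force: 0.0
```

Request:
drive_tool(rows=[0,0,0,0,0,0,0,0,0,0,0,0])

```text
t: 1.4
position: [0.5389, 0.2533, 0.1472]
ee_rot: [3.141, -0.001, 3.073]
contact_force: [-0.2, -0.3, 0.0]
width: 0.0419
grip_force: 0.0
```

```bash
python3 - <<'E'
from h import *
import pickle
o=ctrl.get_obs();print(o['t'],o['position'],o['ee_rot'],o['width'],o['contact_force'],o['joint_positions'])
f=save('wrist','w1.png'); f['o']=o; pickle.dump(f,open('w1.pkl','wb'))
f2=ctrl.grab_frame('scene');b=cv2.resize(f2['img'][115:205,150:250],None,fx=6,fy=6,interpolation=cv2.INTER_CUBIC);cv2.imwrite('pics/s2.png',b[:,:,::-1])
E
```

```text
1.4 [0.53894568 0.25328631 0.14722075] [ 3.14147808e+00 -1.02851029e-03  3.07276996e+00] 0.04191003788878097 [-0.19814764 -0.28659738  0.02314411] [ 3.32568087e-01  4.53760043e-01 -2.23987206e-02  1.09553956e+00
  5.07301181e-04  4.01390610e-01]
```

View pics/w1.png

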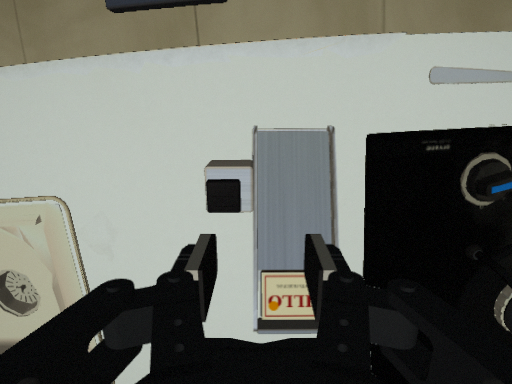

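The wrist view shows the mouth corners at about (257,129) and (331,129), the key at about (222,196), and the box's right edge from (260,271) to (262,319). I'll fit the pose to this view as well.

```bash
cat > fit2.py <<'E'
from fit import *
from scipy.spatial.transform import Rotation as Ro
f=pickle.load(open('w1.pkl','rb'));o=f['o']
M=np.eye(4);M[:3,:3]=Ro.from_euler('xyz',o['ee_rot']).as_matrix();M[:3,3]=o['position']
C=np.linalg.inv(M@np.array(f['tool_from_camera']))
rv=cv2.Rodrigues(C[:3,:3])[0]
L=[(ch(-.115,.0305,0),(331,129)),(ch(-.115,-.0305,0),(257,129)),([-.065*c,-.056,.0537],(222.5,196)),(ch(0,-.028,.009),(260,271)),(ch(.038,-.028,.009),(261,319))]
def rw(q):
    return (cv2.projectPoints(W(q,[l[0] for l in L]),rv,C[:3,3],f['mtx'],f['D'])[0][:,0]-np.array([l[1] for l in L])).ravel()
r=least_squares(rw,[.6024,.2761,-.069]);q=r.x;print(q,r.fun.round(1))
for n,p in dict(lip=[0,0,.057],trap=ch(-.065,0,0),key=[-.065*c,-.056,.0537],mid=[-.065*c,-.028,.05]).items(): print(n,W(q,[p])[0].round(4))
# finger tips in tool frame: y = +-(w/2+7), project inner tip edges
for y in(-.021,.021):
  for z in(0,-.005): print(y,z,cv2.projectPoints((M@np.array([0,y,z,1]))[:3][None],rv,C[:3,3],f['mtx'],f['D'])[0].ravel().round(0))
E
python3 fit2.py
```

```text
[ 0.60040587  0.27703444 -0.06801798] [-1.7  0.6  0.3  0.5  1.2 -0.5  0.5 -1.3 -0.4  0.6]
lip [0.6004 0.277  0.057 ]
trap [0.5403 0.2811 0.0327]
key [0.5365 0.2253 0.0537]
mid [0.5384 0.2532 0.05  ]
-0.021 0 [218. 250.]
-0.021 -0.005 [216. 255.]
0.021 0 [304. 250.]
0.021 -0.005 [305. 255.]
```

View pics/s2.png

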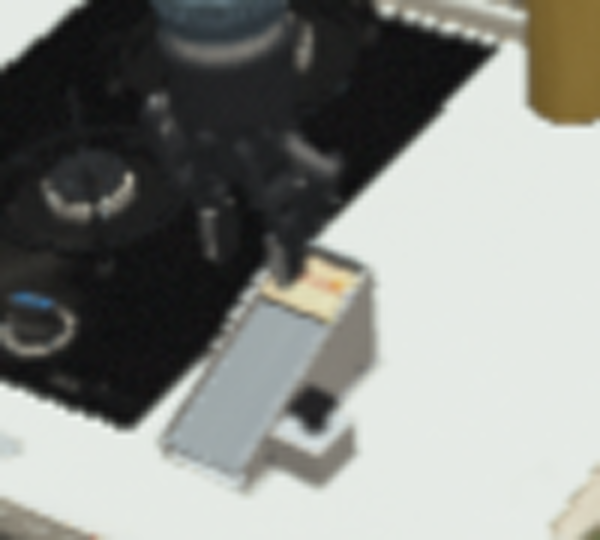

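The views agree to within about 2 mm and the tool is already over the midpoint. The s2 picture shows the gripper above the box and chute with nothing touching, so I'll descend to just above the key.

Request:
drive_tool(rows=[0,0,-1.2,0,0,0,-2.2,0,0,0,-2.7,0,0,0,-2.7,0,0,0,-2.7,0])

```text
t: 2.0
position: [0.5395, 0.2534, 0.0669]
ee_rot: [3.141, 0.0, 3.073]
contact_force: [-1.0, 0.6, 0.8]
width: 0.0419
grip_force: 0.0
```

```bash
python3 - <<'E'
from h import *
f=ctrl.grab_frame('wrist')['img'];o=ctrl.get_obs();print(o['position'],o['ee_rot'],o['contact_force'])
b=ctrl.grab_frame('scene')['img'][145:205,170:220]
cv2.imwrite('pics/w2.png',np.hstack([cv2.resize(f,(512,384)),cv2.resize(b,(288,384),interpolation=cv2.INTER_CUBIC)])[:,:,::-1])
E
```

```text
[0.54038263 0.25355884 0.06765306] [3.14074828e+00 1.72039877e-03 3.07283731e+00] [ 0.45094007 -0.30365371  0.57338558]
```

View pics/w2.png

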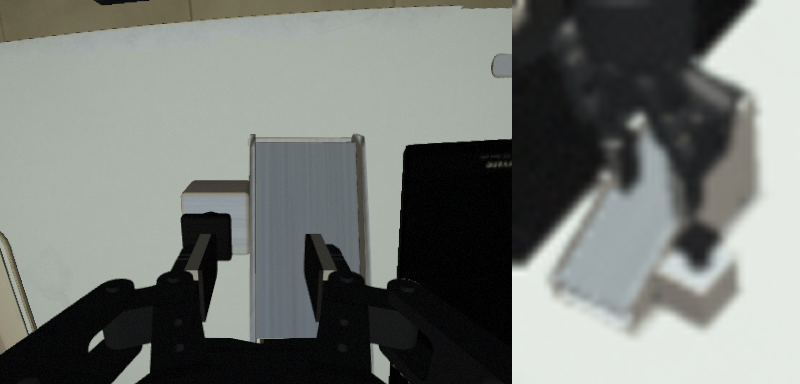

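The key-side finger is over the key (tip about (200,235), key 182–232 × 213–260). The other finger hangs inside the chute at about (318,240). Pressing now.

Request:
drive_tool(rows=[0,0,-0.9,0,0,0,-1.0,0,0,0,-1.0,0,0,0,-1.0,0,0,0,-1.0,0])

```text
t: 2.6
position: [0.5437, 0.2543, 0.04]
ee_rot: [3.138, 0.008, 3.072]
contact_force: [1.8, 0.2, 7.3]
width: 0.0417
grip_force: 3.5
```

```bash
python3 - <<'E'
from h import *
f=ctrl.grab_frame('wrist')['img'];o=ctrl.get_obs();print(o['position'],o['ee_rot'],o['contact_force'])
b=ctrl.grab_frame('scene')['img'][145:205,170:220]
cv2.imwrite('pics/w3.png',np.hstack([cv2.resize(f,(512,384)),cv2.resize(b,(288,384),interpolation=cv2.INTER_CUBIC)])[:,:,::-1])
E
```

```text
[0.54371605 0.25427461 0.04001096] [3.13797337 0.00765475 3.07219505] [1.45972257 1.14267474 6.0260761 ]
```

View pics/w3.png

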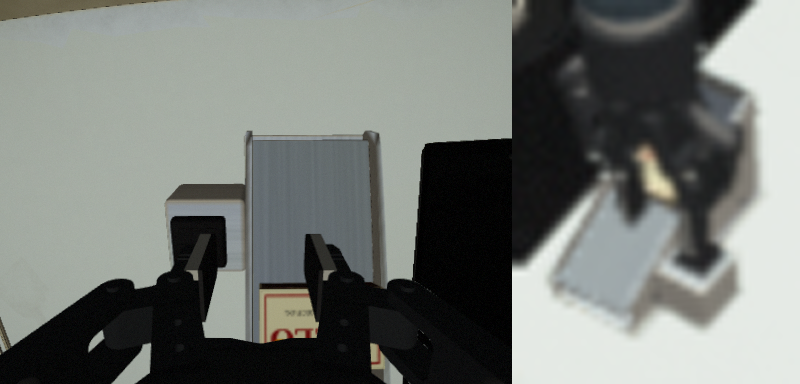

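The key is pressed. The box label now shows at about (260–383, 288+) behind the finger, and the scene crop shows it on the chute. I'll measure how far it came down.

```bash
python3 - <<'E'
from fit import *
from scipy.spatial.transform import Rotation as Ro
o=ctrl.get_obs();f=save('wrist','w4.png')
M=np.eye(4);M[:3,:3]=Ro.from_euler('xyz',o['ee_rot']).as_matrix();M[:3,3]=o['position']
C=np.linalg.inv(M@np.array(f['tool_from_camera']));rv=cv2.Rodrigues(C[:3,:3])[0]
q=[.6009,.2768,-.068]
pr=lambda P:cv2.projectPoints(W(q,P),rv,C[:3,3],f['mtx'],f['D'])[0][:,0].round(0).tolist()
for x in(-.06,-.055,-.05,-.045,-.04,-.035): print(x,'top front corners',pr([ch(x,-.028,.016),ch(x,.028,.016)]),'bottom',pr([ch(x,-.028,0)]), 'back R top',pr([ch(x+.038,.028,.016)]))
print('mouth',pr([ch(-.115,-.0305,0),ch(-.115,.0305,0)]),o['position'],o['t'])
i=f['img'];cv2.imwrite('pics/w4.png',cv2.resize(i[220:384,150:420],None,fx=2.9,fy=2.9)[:,:,::-1])
E
```

```text
-0.06 top front corners [[257.0, 247.0], [380.0, 246.0]] bottom [[257.0, 245.0]] back R top [[382.0, 331.0]]
-0.055 top front corners [[257.0, 258.0], [380.0, 257.0]] bottom [[258.0, 255.0]] back R top [[382.0, 342.0]]
-0.05 top front corners [[257.0, 270.0], [380.0, 268.0]] bottom [[258.0, 265.0]] back R top [[382.0, 354.0]]
-0.045 top front corners [[257.0, 281.0], [381.0, 280.0]] bottom [[258.0, 275.0]] back R top [[382.0, 365.0]]
-0.04 top front corners [[257.0, 292.0], [381.0, 291.0]] bottom [[258.0, 286.0]] back R top [[382.0, 376.0]]
-0.035 top front corners [[257.0, 303.0], [381.0, 302.0]] bottom [[258.0, 296.0]] back R top [[383.0, 387.0]]
mouth [[252.0, 138.0], [369.0, 138.0]] [0.54373747 0.25430032 0.03998696] 2.7
```

View pics/w4.png

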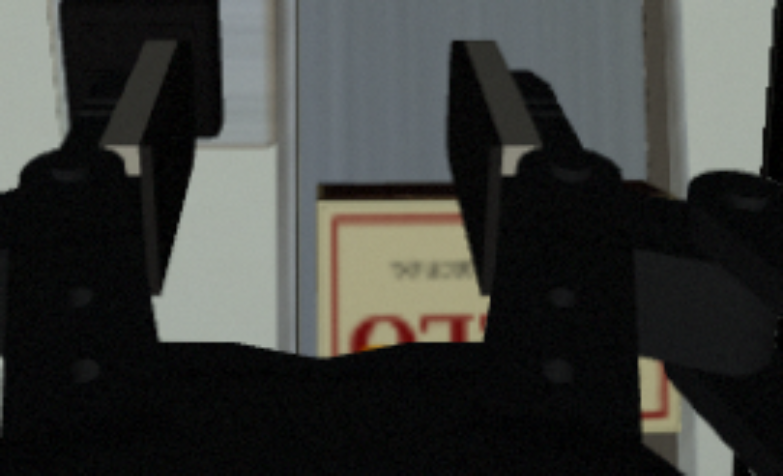

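The box's front top edge is at about row 288 and its back corner at about row 369. That puts its front at chute x ≈ -42 mm and its back at only about -4 mm. The tool is 3 mm uphill of the trap, so I'll ease it downhill to get more clearance, with the key held down.

Request:
drive_tool(rows=[-0.05,0,-0.05,0,-0.1,0,-0.1,0,-0.15,0,-0.1,0,-0.2,0,-0.1,0,-0.2,0,-0.1,0])

```text
t: 3.25
position: [0.5429, 0.2544, 0.0399]
ee_rot: [3.137, 0.018, 3.072]
contact_force: [7.4, -1.3, 12.8]
width: 0.0421
grip_force: 6.7
```

Request:
drive_tool(rows=[0,0,0,0,0,0,0,0,0,0,0,0,0,0,0,0,0,0,0,0])

```text
t: 3.75
position: [0.543, 0.2544, 0.0399]
ee_rot: [3.137, 0.018, 3.072]
contact_force: [8.2, -0.5, 13.6]
width: 0.0417
grip_force: 6.8
```

```bash
python3 - <<'E'
from h import *
o=ctrl.get_obs();f=save('wrist','w5.png');print(o['position'],o['contact_force'],o['t'])
b=ctrl.grab_frame('scene')['img'][145:205,170:220]
cv2.imwrite('pics/w5.png',np.hstack([f['img'],cv2.resize(b,(288,384),interpolation=cv2.INTER_CUBIC)])[:,:,::-1])
E
```

```text
[0.5429957  0.25441923 0.03989567] [ 8.20287138 -0.4786997  13.60503562] 3.75
```

View pics/w5.png

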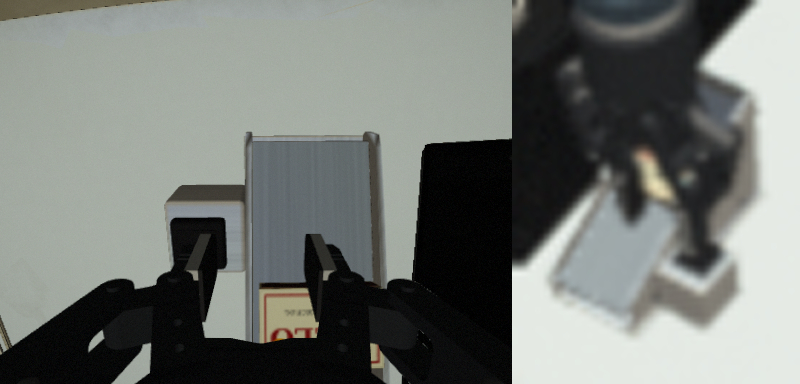

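The key is bottomed (13.6 N) and friction is holding the fingertip in place. I'll unload slightly so it can slide downhill.

Request:
drive_tool(rows=[0,0,0.06,0,0,0,0.1,0,-0.05,0,0.1,0,-0.05,0,0.1,0,-0.05,0,0.1,0])

```text
t: 4.35
position: [0.5376, 0.2541, 0.0403]
ee_rot: [3.138, 0.01, 3.072]
contact_force: [4.8, 0.8, 6.4]
width: 0.0418
grip_force: 3.0
```

```bash
python3 - <<'E'
from fit import *
from scipy.spatial.transform import Rotation as Ro
o=ctrl.get_obs();f=ctrl.grab_frame('wrist');print(o['position'],o['contact_force'],o['t'])
M=np.eye(4);M[:3,:3]=Ro.from_euler('xyz',o['ee_rot']).as_matrix();M[:3,3]=o['position']
C=np.linalg.inv(M@np.array(f['tool_from_camera']));rv=cv2.Rodrigues(C[:3,:3])[0]
q=[.6009,.2768,-.068]
pr=lambda P:cv2.projectPoints(W(q,P),rv,C[:3,3],f['mtx'],f['D'])[0][:,0].round(0).tolist()
for x in(-.06,-.055,-.05,-.045,-.04): print(x,'top front',pr([ch(x,-.028,.016)]),'back R top',pr([ch(x+.038,.028,.016)]),'floor back',pr([ch(x+.038,.0295,0)]))
print('mouth',pr([ch(-.115,-.0305,0),ch(-.115,.0305,0)]), 'lip',pr([ch(0,.029,0)]))
i=np.clip(f['img'].astype(float)*1.5,0,255).astype(np.uint8)
cv2.imwrite('pics/w6.png',cv2.resize(i[120:384,230:420],None,fx=2.2,fy=2.2,interpolation=cv2.INTER_CUBIC)[:,:,::-1])
E
```

```text
[0.53759433 0.25407652 0.04032766] [4.76874378 0.79246071 6.3825961 ] 4.35
-0.06 top front [[259.0, 259.0]] back R top [[381.0, 341.0]] floor back [[372.0, 330.0]]
-0.055 top front [[259.0, 270.0]] back R top [[381.0, 352.0]] floor back [[373.0, 340.0]]
-0.05 top front [[259.0, 281.0]] back R top [[382.0, 363.0]] floor back [[373.0, 350.0]]
-0.045 top front [[259.0, 292.0]] back R top [[382.0, 374.0]] floor back [[373.0, 360.0]]
-0.04 top front [[259.0, 303.0]] back R top [[382.0, 385.0]] floor back [[373.0, 370.0]]
mouth [[254.0, 150.0], [369.0, 150.0]] lip [[372.0, 374.0]]
```

View pics/w6.png

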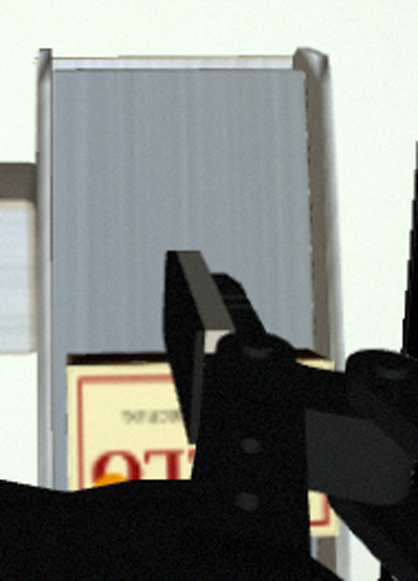

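The box followed the finger down: its front is now at about -49 mm and its back edge about 11 mm clear of the pocket, square and flat (front edge at row 286, back corner at row 363). I'm handing the job in.

```bash
python3 -c "
from plant import ctrl
print(ctrl.job_done())"
```

```text
the job is handed in; nothing more can be done
None
```

I pressed the key and the ejector popped the matchbox out; the other finger stopped it flat on the chute, its back edge about 11 mm clear of the pocket by the wrist camera, and I handed in at about 4.4 s with that finger still holding it.

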